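# Hold a picture-frame rail home in the corner jig beside the jigsaw

## Task

The jigsaw is to get a frame, and its first rail must be held in the framing jig for pinning. Slide the dark rail, brass-topped lip to the fence, along the board under the blue bridge until its head meets the orange stop, and let go of it; then, with the fingertips in the rail's step, press it down on the board and against the fence together with one firm diagonal push, head still at the stop. Finish while still holding that push, and leave the mug, the bowl and the remote control where they are.

Things in the scene. Friction and masses are not known exactly. Their poses are not given: they have to be found in the camera images.
- rail: Loose dark wood rail, L section, 140 mm long, 0.10-0.21 kg. Origin: centre of underside. y: along it to the head end (goes to the stop). x: across to its outer back (goes to the fence). Base 46 mm wide (x -23 to 23), 14 mm high; on it along the back the brass-topped lip, 16 mm thick (x 7 to 23), top 38 mm up. In front of the lip a flat ledge (step) 30 mm wide. Grip across the lip from above.
- rail_head (a point): Middle of the lower edge of the rail's head end: (0, 70, 0) mm in the rail's frame.
- rail_back (a point): Middle of the rail's outer back face, 8 mm above the underside: (23, 0, 8) mm in the rail's frame.
- rail_step (a point): Middle of the step's inner corner, where the ledge meets the lip: (7, 0, 14) mm in the rail's frame. The finger tips press here, down (-z) and towards the fence (+x).
- board: Fixed plywood board, 170 (x) by 340 (y) by 12 mm thick, top 12 mm above the table. Origin: centre of its underside. Fence, stop and bridge are fixed on it with the same axes as the board.
- fence: Fixed aluminium bar on the board, 18 (x) by 320 (y) by 16 mm high. Origin: centre of its underside, on the board's top. The rail bears on its -x face, at x = -9 mm.
- stop: Fixed orange block on the board, 60 (x) by 30 (y) by 28 mm high, at the +y end of the rail's way, touching the fence. Origin: centre of its underside, on the board's top. The rail's head meets its -y face, at y = -15 mm.
- bridge: Fixed blue bridge over the rail's way and fence, 121 (x) by 30 mm (y), centre 40 mm before (-y of) the stop's centre: 10 mm between it and the stop's face. Origin: middle of its foot, on the board's top. Beam 46 to 56 mm above the board, posts 20 mm wide; the way from fence face to near post is 62 mm wide. The rail enters from the -y side, under 8 mm off the board.
- mug: White mug, 80 mm across, 75 mm high, bystander. Origin: centre of its underside.
- bowl: Blue bowl, 100 mm across, 45 mm high, bystander. Origin: centre of its underside.
- remote: Black remote control, 45 by 150 by 16 mm, bystander. Origin: centre of its underside.

How it is judged:
On the way, in this order (a step that is already met when the one before it is completed fails the run):
1. the rail's head has come in under the bridge, lip towards the fence (y of rail_head in the frame of bridge above 0 m and z of rail_head in the frame of bridge below 0.01 m and x of rail in the frame of fence below -0.02 m and x of rail_back in the frame of fence above -0.03 m), for 0.05 s.
2. the rail's head is within 4 mm of the stop and the fingers have let go of the rail (y of rail_head in the frame of stop above -0.019 m and contact force between the fingers and rail below 0.1 N), for 0.1 s.
At the end, for the whole second after the job is handed in: Through the last second the fingers push the rail (over 4 N): it lies flat on the board (tilt under 0.04 rad), along the fence (within 0.03 rad, gap under 2.5 mm), head within 4 mm of the stop, pressed on the board with over 6 N and on the fence with over 3 N, at rest (y of rail_head in the frame of stop above -0.019 m and x of rail_back in the frame of fence between -0.0115 and 0 m and angle between the y axis of rail and the y axis of fence, either way round below 0.03 rad and angle between rail's own z axis and vertical below 0.04 rad and contact force between rail and board above 6 N and contact force between rail and fence above 3 N and contact force between the fingers and rail above 4 N and linear speed of rail below 0.01 m/s); the arm keeps its last pose, push and grip.
It fails at once if a bystander (mug, bowl, remote) was moved more than 20 mm (distance of any of mug, bowl, remote from where it was at the start of the episode above 0.02 m).
It also fails if it takes over 58 s, if anything falls off the work surface, if the arm or the gripper's body presses on something with over 40 N, if the wrist force passes 120 N, or if a joint passes its speed limit or range.

## Robot

A 7-joint arm with a two-finger parallel gripper is mounted at the origin on the work surface. World frame = base frame: x ahead of the robot, y to its left, z up, the work surface at z = 0. Lengths are in m, angles in rad, forces in N, time in s.
With the tool pointing down it reaches from about 0.4 to 0.85 m from the base axis. Payload 4.5 kg.
Tool frame: the origin (TCP) lies at the very end of the fingers, on their centre line; the grasp point (between the pads) lies 19 mm behind it (grip_point_offset is the distance from the TCP to the grasp point, in m); z points along the fingers, y is the line along which they close (so a half turn about z gives the same grasp; the last joint's range is limited). The gripper opens to 88 mm and grips with 3 to 60 N. Pads are 18 mm wide; open, the fingers measure 123 mm over their backs; the gripper's body (75 mm by 187 mm) begins 45 mm behind the grasp point.
Start: joints at [-1.162, 0.689, -0.195, 1.565, 0.157, 0.902, -0.215], TCP at [0.229, 0.582, 0.239] pointing down, gripper open.
Joint ranges: [-3.01, 3.01], [-0.46, 2.08], [-1.47, 1.51], [0.13, 2.56], [-1, 4.14], [0.04, 2.09], [-2.66, 2.66]. Speed limits (rad/s): [2.57, 2.57, 3.14, 3.14, 3.14, 3.14, 3.14].

## Interface

Orientations are given as a unit quaternion [x, y, z, w].
In Python, from plant import get_state, snapshot, camera_params, finish_job, grip_point_offset gives the robot as it stands.
- The arm moves only by the tool send_path, called after "Emit:" as a command line: name --pt "numbers of a row" for each row, then --argument value for the rest. Schema: {"type":"object","properties":{"increments":{"type":"array","items":{"type":"array","items":{"type":"number"},"minItems":7,"maxItems":7},"minItems":1,"maxItems":10},"force":{"type":"number"},"only":{"type":"string"},"quiet":{"type":"boolean"},"lines":{"type":"string"}},"required":["increments"],"additionalProperties":false}. increments is a list of rows, 1 to 10 of them, each of 7 numbers: the opening from 0.0 (shut) to 1.0 (fully open), then dx, dy, dz in fractions of the full range, 1 being 80 cm, then a rotation vector rx, ry, rz in normalised numbers (1 is pi rad); each row is the pose to reach, as a shift and turn from the pose commanded when the call began, along the tool's axes at that moment; what a row does not reach only later rows make up. A row lasts 1/10 s, in which the tool goes at most 0.05 m and 0.15 rad, less where a joint would pass 70% of its speed; a pose out of reach is approached as far as the arm can. The fingers move at their own pace and stop on an object; force is the grip in N (left out, the last holds). Time passes only in rows, so rows that do not move let the fingers close. The tool returns the time, the measured TCP pose, the force, the opening and the grip force at its end. only (a regular expression) keeps the lines of the reply that match it, lines (a string "A,B") keeps lines A to B, and quiet returns only ok. A shift or turn number past 1, either way, is cut back to 1. Input that does not fit is refused with a message, and nothing moves.
- get_state(): the state, without advancing time (a new reading comes with each control period).
- snapshot(name): name is "scene" or "top"; returns (picture, depth): 420x560x3 uint8, red, green, blue; 420x560 float32, m along the optical axis (not along the pixel's ray), 0 where there is no reading.
- camera_params(name): a dict with "fx", "fy", "cx", "cy" (pixels), "rvec" (rotation vector, rad) and "tvec" (3), from world to camera coordinates, as OpenCV has them. Camera axes: x right, y down, z forward; pixel columns grow to the right and rows downward; lengths in m; the calibration is good to about 2 mm. A picture is of the moment at which its call begins. camera_params takes no time and is no camera call.
- finish_job(): hands the job in; it is judged then, once.
The state is a dict: "clock": time; "q": joint angles; "qd": joint speeds; "joint_torque": joint torques, N m; "tool_pos": TCP position; "eef_rot": TCP orientation; "contact_force": force on the tool from outside, world axes, zero at the start; "moment": the same for the moment, N m; "opening": opening from 0.0 (shut) to 1.0 (fully open); "finger_force": force on a finger pad.
Only numpy, scipy, OpenCV 4.12 (cv2) and the standard library are available. Lean on these libraries where they do the work, as an engineer would, in place of code of your own. Each camera call takes 0.05 s, during which the arm holds its last target. There are 200 camera calls.

## Working session

There is one attempt and no reset: what is moved stays moved. The work goes in short steps, Python scripts to look and compute and a tool call to move; the robot and the scene stay as the last step left them, time stands still between calls to the robot, and variables do not carry over. Pictures are saved under pics/ and viewed, at most 10 in all, crops included, and the job is handed in when it is done.

```bash
ls; mkdir -p pics; python3 - <<'E'
from plant import *
import cv2,numpy as np
for n in("scene","top"):
    im,d=snapshot(n); cv2.imwrite(f"pics/{n}0.png",im[:,:,::-1]); np.save(f"pics/{n}0.npy",d)
    print(n,camera_params(n))
print(get_state(),grip_point_offset)
E
```

```text
pics
scene {'fx': 432.83290258692494, 'fy': 432.83290258692494, 'cx': 278.3535486346595, 'cy': 213.42223237259853, 'rvec': array([ 1.57010679,  2.22747647, -0.69914723]), 'tvec': array([ 0.18427405, -0.47225468,  1.60859   ])}
top {'fx': 408.37644911430067, 'fy': 408.37644911430067, 'cx': 279.50302150117204, 'cy': 209.92330739969336, 'rvec': array([ 2.14842625, -2.19097477,  0.11228193]), 'tvec': array([0.05309856, 0.62601066, 1.03158034])}
{'clock': 0.1, 'q': array([-1.16220494,  0.6899155 , -0.19452406,  1.56622039,  0.15729842,
        0.90246539, -0.21509089]), 'qd': array([ 5.55862922e-05, -2.34918620e-03, -1.02231172e-03, -2.19105396e-03,
        1.06811777e-03, -3.63134867e-04, -3.08678295e-05]), 'joint_torque': array([-2.86884475e-03, -5.28496563e+01, -1.27135757e+00, -1.53837776e+01,
       -5.25527692e-02,  1.97231551e-03,  4.20913625e-05]), 'tool_pos': array([0.22863323, 0.58108908, 0.23798595]), 'eef_rot': array([ 1.86258948e-01,  9.82500356e-01, -8.03164846e-04, -9.77433558e-05]), 'contact_force': array([0.22578461, 0.24875069, 0.11724441]), 'moment': array([-0.01557054,  0.02260689, -0.02485611]), 'finger_force': 0.0, 'opening': 1.000812750702109} 0.0187
```

View pics/top0.png

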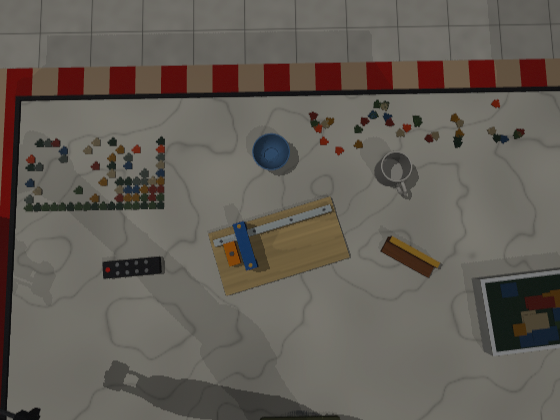

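View pics/scene0.png

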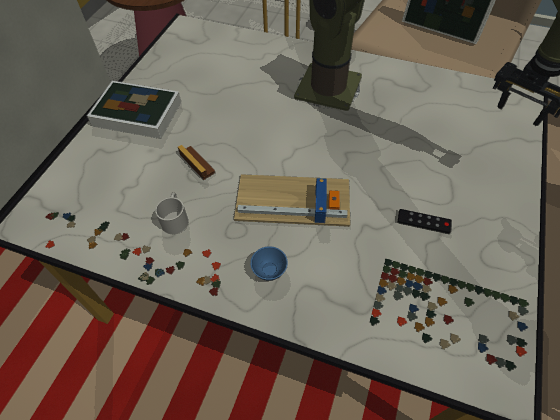

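The top view shows the rail at about (410,256) px with its brass edge on the far side. The board is centred at about (280,246), with the fence on its far side, the orange stop at (232,253) and the bridge at (244,247). The mug is at (397,172), the bowl at (271,152) and the remote at (133,268), all clear of the route.

```bash
cat > h.py <<'E'
from plant import *
import cv2,numpy as np
from scipy.spatial.transform import Rotation as R
def cloud(n,d):
    c=camera_params(n); v,u=np.mgrid[:420,:560]
    p=np.stack([(u-c['cx'])/c['fx']*d,(v-c['cy'])/c['fy']*d,d],-1)
    return (p-c['tvec'])@R.from_rotvec(c['rvec']).as_matrix()
def rect(P):
    (c,s,a)=cv2.minAreaRect((P[:,:2]*1000).astype(np.float32)); return np.round(c,1),np.round(s,1),round(a,2)
def masks(im,P):
    h=cv2.cvtColor(im,cv2.COLOR_RGB2HSV); H,S,V=[h[...,i].astype(int) for i in range(3)]; z=P[...,2]
    return H,S,V,z
E
python3 - <<'E'
from h import *
for n,boxes in (("top",dict(rail=(375,230,448,283),board=(200,190,360,300))),("scene",dict(rail=(170,138,222,185),board=(228,168,358,232)))):
    im=cv2.imread(f"pics/{n}0.png")[:,:,::-1].copy(); d=np.load(f"pics/{n}0.npy"); P=cloud(n,d); H,S,V,z=masks(im,P)
    def box(b): m=np.zeros(z.shape,bool); m[b[1]:b[3],b[0]:b[2]]=1; return m&(d>0)
    rb=box(boxes['rail']); bb=box(boxes['board'])
    def rep(k,m):
        m=cv2.morphologyEx(m.astype(np.uint8),cv2.MORPH_OPEN,np.ones((2,2)))>0
        p=P[m]; print(n,k,len(p),rect(p) if len(p)>5 else '', 'z',np.round(np.percentile(p[:,2],[5,50,95])*1000,1) if len(p) else '')
    t=box((150,300,170,320)) if n=="top" else box((200,90,220,110)); rep('table',t)
    rep('rail all',rb&(z>.008)); rep('lip',rb&(z>.028)); rep('ledge',rb&(z>.008)&(z<.022))
    rep('board',bb&(z>.006)&(z<.018)); rep('allboard',bb&(z>.006))
    rep('fence',bb&(z>.022)&(z<.034)&(S<60)); rep('beam',bb&(z>.055)); rep('orange',bb&(S>150)&(H<18)&(z>.03)&(z<.05))
E
```

```text
top table 400 (array([371.7, 357.5]), array([51.6, 50.2]), 89.42) z [-3.6 -0.2  2.7]
top rail all 1051 (array([ 521.5, -174.1]), array([426.6,  86.4]), 79.26) z [ 8.3 14.6 39.3]
top lip 372 (array([ 508.6, -310.5]), array([155.1,  19.5]), 61.72) z [23.8 36.9 40.2]
top ledge 651 (array([ 516.2, -165.5]), array([411.5,  72.8]), 79.26) z [ 6.5 12.9 16.3]
top board 6622 (array([534.8,  41.8]), array([170.7, 342. ]), 16.05) z [ 7.3 11.2 15.4]
top allboard 8303 (array([534.9,  41.8]), array([171., 342.]), 15.88) z [ 7.6 11.8 66.6]
top fence 733 (array([557.5,  49.3]), array([ 77.6, 324.4]), 16.0) z [10.7 26.8 30.4]
top beam 592 (array([542. ,  97.8]), array([121.6,  94.1]), 14.12) z [21.4 67.2 70.1]
top orange 249 (array([528.4, 114.4]), array([ 58. , 131.8]), 15.23) z [13.  39.2 42.8]
scene table 397 (array([726.8, -81.5]), array([1315.4,   77.4]), 30.2) z [-4.  -0.1  3.7]
scene rail all 515 (array([847.5,  -9.5]), array([1032.9,   89.9]), 39.28) z [ 8.4 17.4 40.8]
scene lip 214 (array([860.9, -16.6]), array([1021.2,   61. ]), 39.23) z [27.  37.3 41.8]
scene ledge 238 (array([ 500.7, -290.8]), array([138.2,  50.3]), 58.59) z [ 5.8 13.5 17.7]
scene board 3765 (array([867.3, 143.2]), array([862.1, 340.8]), 15.9) z [ 6.8 11.7 16.9]
scene allboard 5147 (array([867.3, 143.2]), array([862.1, 340.8]), 15.9) z [ 7.5 12.7 66.9]
scene fence 575 (array([926.6, 173.4]), array([731.8, 318.9]), 18.05) z [17.9 27.1 31.3]
scene beam 390 (array([856.3, 206.4]), array([851.8,  37.2]), 12.82) z [13.  67.3 71.3]
scene orange 185 (array([511.9, 168.8]), array([78.4, 33. ]), 15.56) z [12.3 38.9 42.7]
```

```bash
python3 - <<'E'
from h import *
C=np.array([.5349,.0418])
for n,boxes in (("top",dict(rail=(375,230,448,283),board=(200,190,360,300))),("scene",dict(rail=(170,138,222,185),board=(228,168,358,232)))):
    im=cv2.imread(f"pics/{n}0.png")[:,:,::-1].copy(); d=np.load(f"pics/{n}0.npy"); P=cloud(n,d); H,S,V,z=masks(im,P)
    def box(b): m=np.zeros(z.shape,bool); m[b[1]:b[3],b[0]:b[2]]=1; return m&(d>0)
    rb=box(boxes['rail']); bb=box(boxes['board'])
    a=np.deg2rad(15.95); B=np.array([[np.cos(a),np.sin(a)],[-np.sin(a),np.cos(a)]])
    def rep(k,m):
        q=(P[m][:,:2]-C)@B.T*1000; f=np.polyfit(q[:,1],q[:,0],1)
        print(n,k,len(q),'x',np.round(np.percentile(q[:,0],[1,3,50,97,99]),1),'y',np.round(np.percentile(q[:,1],[1,3,50,97,99]),1),'slope deg',round(np.degrees(f[0]),2))
    rep('board',bb&(z>.007)&(z<.017)); rep('fence',bb&(z>.024)&(z<.032)&(S<70)); rep('beam',bb&(z>.061)&(z<.074)); rep('orange',bb&(S>150)&(H<18)&(z>.034)&(z<.046))
    # rail
    for k,m in(('lip',rb&(z>.033)&(z<.043)),('all',rb&(z>.009)&(z<.043)),('brass',rb&(H>15)&(V>100)&(z>.03)),('ledge',rb&(z>.010)&(z<.018))):
        q=P[m][:,:2]; q=q[np.abs(q-np.median(q,0)).max(1)<.1]
        for _ in range(2):
            mu=q.mean(0); w,v=np.linalg.eigh(np.cov((q-mu).T)); y=v[:,1]*np.sign(v[0,1]+v[1,1]*0+1e-9); x=np.array([y[1],-y[0]]); 
            if y[1]<0: y=-y; x=-x
            e=(q-mu)@np.stack([x,y]).T; q=q[(np.abs(e[:,0])<.028)&(np.abs(e[:,1])<.075)]
        mid=[(np.percentile(e[:,i],1)+np.percentile(e[:,i],99))/2 for i in(0,1)]
        print(n,k,len(q),'mu',np.round(mu*1000,1),'yaw y-axis deg',np.round(np.degrees(np.arctan2(y[1],y[0])),2),'ext',np.round(np.ptp(np.percentile(e,[1,99],axis=0),axis=0)*1000,1),'mid',np.round((mu+mid[0]*x+mid[1]*y)*1000,1))
E
```

```text
top board 6528 x [-80.  -77.4 -12.2  83.7  86.7] y [-163.9 -158.1  -13.7  164.4  169.8] slope deg -1.92
top fence 717 x [48.6 49.  57.2 65.7 66.1] y [-153.6 -147.3  -11.   154.5  159.8] slope deg -0.04
top beam 590 x [-32.2 -29.8  26.3  83.5  85.8] y [69.5 70.  84.2 98.4 99.1] slope deg 2.29
top orange 249 x [-10.9 -10.   16.6  45.   46. ] y [109.3 109.8 123.5 138.  138.9] slope deg 2.12
top lip 354 mu [ 513.4 -302.4] yaw y-axis deg 59.36 ext [ 15.8 137.3] mid [ 513.5 -302.5]
top all 1037 mu [ 502.1 -294.4] yaw y-axis deg 59.09 ext [ 44.9 138.5] mid [ 501.2 -294.2]
top brass 317 mu [ 513.2 -303.6] yaw y-axis deg 59.5 ext [ 14.9 135.1] mid [ 513.4 -303.4]
top ledge 598 mu [ 494.7 -290.3] yaw y-axis deg 59.16 ext [ 30.  138.3] mid [ 494.6 -290.4]
scene board 3726 x [-79.3 -75.8  -3.2  88.   89.7] y [-164.5 -159.7  -19.2  164.7  169.6] slope deg 0.31
scene fence 537 x [48.5 49.2 59.5 68.6 69.2] y [-153.7 -148.1  -14.5  153.6  159.6] slope deg 0.12
scene beam 376 x [-30.5 -28.6  31.5  88.1  89.2] y [69.2 69.8 84.2 98.6 98.8] slope deg 7.68
scene orange 178 x [-9.8 -8.5 23.5 49.7 50.7] y [109.1 109.2 124.1 138.7 139. ] slope deg -5.02
scene lip 185 mu [ 517.6 -298.8] yaw y-axis deg 59.92 ext [ 16.9 136.4] mid [ 515.7 -301.1]
scene all 497 mu [ 509.7 -291.5] yaw y-axis deg 58.01 ext [ 46.2 137.8] mid [ 504.2 -293.5]
scene brass 166 mu [ 515.6 -300.5] yaw y-axis deg 59.93 ext [ 16.  135.2] mid [ 514.  -302.6]
scene ledge 214 mu [ 498.5 -283.4] yaw y-axis deg 54.57 ext [ 47.2 138.9] mid [ 500.5 -291.7]
```

```bash
cat >> h.py <<'E'
def B(x,y,z):  # board frame (mm, z above board top) -> world m
    a=np.deg2rad(15.95); return np.array([.5349+(np.cos(a)*x-np.sin(a)*y)/1e3,.0418+(np.sin(a)*x+np.cos(a)*y)/1e3,.012+z/1e3])
def go(p,yawy):  # shift and turn in tool axes to reach TCP p, tool y at yaw (deg), pointing down
    s=get_state(); T=R.from_quat(s['eef_rot']); y=np.deg2rad(yawy)
    Y=np.array([np.cos(y),np.sin(y),0]); Z=np.array([0,0,-1.]); G=R.from_matrix(np.stack([np.cross(Y,Z),Y,Z],1))
    print('shift',np.round(T.inv().apply(np.array(p)-s['tool_pos']),4),'turn',np.round((T.inv()*G).as_rotvec(),4),'q',np.round(s['q'],2),'t',s['clock'],'F',np.round(s['contact_force'],1))
E
python3 - <<'E'
from h import *
go([.54,.12,.2],10); go([.5033,-.3197,.12],-30.6)
E
```

```text
shift [-0.4585 -0.3151  0.0385] turn [-1.4000e-03  9.0000e-04  1.0216e+00] q [-1.16  0.69 -0.19  1.57  0.16  0.9  -0.22] t 0.1 F [0.2 0.2 0.1]
shift [-0.5853 -0.7376  0.1192] turn [-1.1000e-03  1.5000e-03  1.7302e+00] q [-1.16  0.69 -0.19  1.57  0.16  0.9  -0.22] t 0.1 F [0.2 0.2 0.1]
```

Careful with the scale: shifts go in shares of 80 cm and turns go in shares of pi rad. That gives: -0.458 m / 0.8 = -0.5725, -0.413 m / 0.8 = -0.5163, 1.02 rad / 3.1416 = 0.3247.

Emit:
send_path --pt "1 -0.0575 -0.04 0.005 0 0 0.0318" --pt "1 -0.115 -0.0788 0.01 0 0 0.0637" --pt "1 -0.1725 -0.1188 0.015 0 0 0.0955" --pt "1 -0.2288 -0.1575 0.02 0 0 0.1273" --pt "1 -0.2863 -0.1975 0.025 0 0 0.1592" --pt "1 -0.3438 -0.2363 0.03 0 0 0.1942" --pt "1 -0.4013 -0.275 0.035 0 0 0.226" --pt "1 -0.4588 -0.315 0.04 0 0 0.261" --pt "1 -0.5163 -0.355 0.045 0 0 0.2928" --pt "1 -0.5725 -0.3938 0.0475 0 0 0.3247"

```text
clock: 1.1
tool_pos: [0.5084, 0.1664, 0.2034]
eef_rot: [0.644, 0.765, -0.0, -0.0]
contact_force: [1.5, 1.7, 0.8]
opening: 1.001
finger_force: 0.0
```

```bash
python3 -c "
from h import *
go([.5033,-.3197,.12],-30.6)"
```

```text
shift [-0.4781 -0.0882  0.0834] turn [-7.000e-04  2.000e-04  7.062e-01] q [-0.42  0.62  0.03  1.88 -0.03  0.64 -0.2 ] t 1.1 F [1.5 1.7 0.8]
```

Emit:
send_path --pt "1 0 0 0 0 0 0" --pt "1 0 0 0 0 0 0" --pt "1 0 0 0 0 0 0"

```text
clock: 1.4
tool_pos: [0.5069, 0.1697, 0.2036]
eef_rot: [0.641, 0.767, 0.0, -0.001]
contact_force: [-0.7, 0.6, 0.2]
opening: 0.999
finger_force: 0.0
```

```bash
python3 -c "
from h import *
go([.5033,-.3197,.12],-30.6)"
```

```text
shift [-0.4811 -0.0904  0.0831] turn [-0.0014 -0.0008  0.7127] q [-0.42  0.62  0.03  1.88 -0.03  0.64 -0.2 ] t 1.4 F [-0.7  0.6  0.2]
```

Converted, -0.4 m / 0.8 = -0.5, -0.36 m / 0.8 = -0.45, 0.6 rad / 3.1416 = 0.191.

Emit:
send_path --pt "1 -0.05 -0.0094 0.0088 0 0 0.0191" --pt "1 -0.1 -0.0188 0.0175 0 0 0.0382" --pt "1 -0.15 -0.0281 0.0263 0 0 0.0573" --pt "1 -0.2 -0.0375 0.035 0 0 0.0764" --pt "1 -0.25 -0.0469 0.0438 0 0 0.0955" --pt "1 -0.3 -0.0563 0.0525 0 0 0.1146" --pt "1 -0.35 -0.0663 0.0613 0 0 0.1337" --pt "1 -0.4 -0.075 0.07 0 0 0.1528" --pt "1 -0.45 -0.085 0.0788 0 0 0.1719" --pt "1 -0.5 -0.0938 0.0875 0 0 0.191"

```text
clock: 2.4
tool_pos: [0.5047, -0.2378, 0.1335]
eef_rot: [0.84, 0.543, 0.001, -0.001]
contact_force: [0.9, -0.6, 0.1]
opening: 1.001
finger_force: 0.0
```

Emit:
send_path --pt "1 0 0 0 0 0 0" --pt "1 0 0 0 0 0 0" --pt "1 0 0 0 0 0 0"

```text
clock: 2.7
tool_pos: [0.5048, -0.2357, 0.1338]
eef_rot: [0.839, 0.544, 0.001, -0.001]
contact_force: [1.4, 0.1, 0.6]
opening: 1.002
finger_force: 0.0
```

```bash
python3 -c "
from h import *
go([.5033,-.3197,.07],-30.6)"
```

```text
shift [-0.0775  0.0329  0.0636] turn [-0.0009 -0.002   0.1146] q [ 0.31  0.75  0.08  1.87 -0.11  0.52  0.04] t 2.7 F [1.4 0.1 0.6]
```

Converted, -0.0775 m / 0.8 = -0.0969, 0.0636 m / 0.8 = 0.0795, 0.115 rad / 3.1416 = 0.0366.

Emit:
send_path --pt "0.6 -0.0325 0.0138 0.0263 0 0 0.0127" --pt "0.6 -0.065 0.0275 0.0525 0 0 0.0255" --pt "0.6 -0.0969 0.0413 0.0795 0 0 0.0366" --pt "0.6 -0.0969 0.0413 0.0795 0 0 0.0366" --pt "0.6 -0.0969 0.0413 0.0795 0 0 0.0366" --pt "0.6 -0.0969 0.0413 0.0795 0 0 0.0366"

```text
clock: 3.3
tool_pos: [0.5036, -0.3201, 0.0708]
eef_rot: [0.869, 0.495, 0.001, -0.0]
contact_force: [0.4, -0.0, 0.4]
opening: 0.599
finger_force: 0.0
```

```bash
python3 -c "
from h import *
go([.5033,-.3197,.0205],-30.6)
im,d=snapshot('top'); cv2.imwrite('pics/t1.png',cv2.resize(im[180:340,330:510,::-1],None,fx=3,fy=3))
"
```

```text
shift [ 0.0001 -0.0004  0.0503] turn [ 0.0001 -0.0021 -0.001 ] q [ 0.45  0.89  0.07  1.78 -0.13  0.48  0.07] t 3.3 F [ 0.4 -0.   0.4]
```

View pics/t1.png

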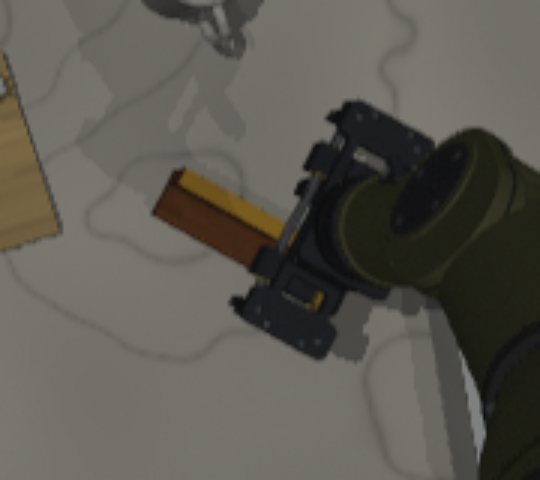

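The crop shows the gripper straddling the brass lip around crop (290,230), square to the rail, with the rail head free towards the upper left at (165,195). Next I go down and grip.

Converted, 0.05 m / 0.8 = 0.0625, 0.04 m / 0.8 = 0.05.

Emit:
send_path --pt "0.6 0 0 0.025 0 0 0" --pt "0.6 0 0 0.05 0 0 0" --pt "0.6 0 0 0.0625 0 0 0" --pt "0.6 0 0 0.0625 0 0 0" --pt "0 0 0 0.0625 0 0 0" --pt "0 0 0 0.0625 0 0 0" --pt "0 0 0 0.0625 0 0 0" --pt "0 0 0 0.0625 0 0 0" --pt "0 0 0 0.0625 0 0 0" --pt "0 0 0 0.0625 0 0 0" --force 30

```text
clock: 4.35
tool_pos: [0.5024, -0.323, 0.0205]
eef_rot: [0.87, 0.493, 0.0, 0.0]
contact_force: [-0.8, -0.1, 2.1]
opening: 0.177
finger_force: 30.0
```

```bash
python3 -c "
from h import *
go([.5033,-.3197,.0705],-30.6)"
```

```text
shift [ 0.0033 -0.0009 -0.05  ] turn [ 0.0004 -0.0001 -0.0049] q [ 0.46  0.97  0.06  1.78 -0.13  0.39  0.08] t 4.35 F [-0.8 -0.1  2.1]
```

Converted, -0.06 m / 0.8 = -0.075, -0.04 m / 0.8 = -0.05.

Emit:
send_path --pt "0 0 0 -0.025 0 0 0" --pt "0 0 0 -0.05 0 0 0" --pt "0 0 0 -0.075 0 0 0" --pt "0 0 0 -0.075 0 0 0" --pt "0 0 0 -0.075 0 0 0"

```text
clock: 4.85
tool_pos: [0.5021, -0.3228, 0.0798]
eef_rot: [0.87, 0.493, 0.0, -0.0]
contact_force: [0.8, 0.7, -1.9]
opening: 0.18
finger_force: 30.0
```

```bash
python3 -c "
from h import *
print(B(36.5,-51,58)); go(B(36.5,-51,58),15.95)
im,d=snapshot('scene'); cv2.imwrite('pics/s1.png',cv2.resize(im[60:260,120:380,::-1],None,fx=3,fy=3))
"
```

```text
[0.58400954 0.00279355 0.07      ]
shift [ 0.3215 -0.0968  0.0098] turn [-1.000e-04 -2.000e-04 -8.174e-01] q [ 0.45  0.88  0.08  1.78 -0.13  0.49  0.07] t 4.85 F [ 0.8  0.7 -1.9]
```

View pics/s1.png

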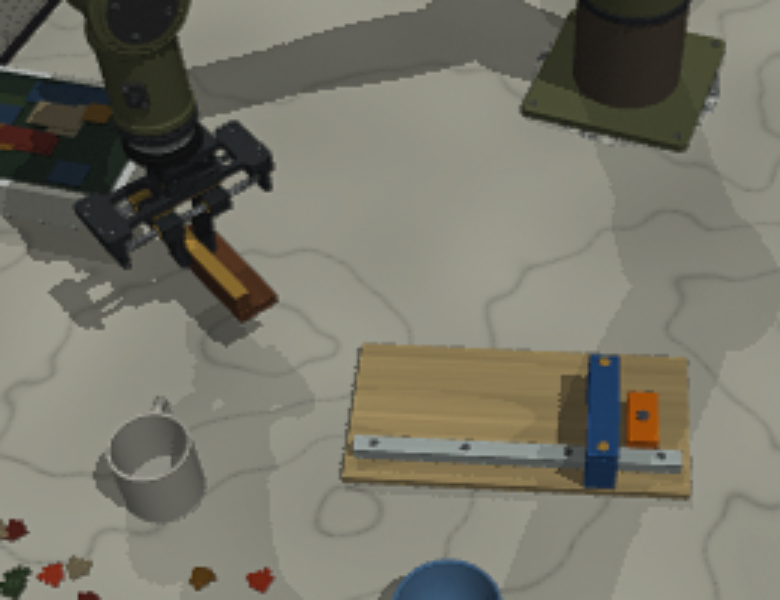

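The scene crop shows the rail hanging level in the fingers, lip towards the mug side and head towards the board at crop (260,305). Now I carry it to above the board, turned parallel to the fence.

Converted, 0.3 m / 0.8 = 0.375, 0.27 m / 0.8 = 0.3375, -0.8 rad / 3.1416 = -0.2546.

Emit:
send_path --pt "0 0.0375 -0.0113 0 0 0 -0.0255" --pt "0 0.075 -0.0225 0 0 0 -0.0509" --pt "0 0.1125 -0.0338 0 0 0 -0.0764" --pt "0 0.15 -0.045 0 0 0 -0.1019" --pt "0 0.1875 -0.0563 0 0 0 -0.1273" --pt "0 0.225 -0.0675 0 0 0 -0.1528" --pt "0 0.2625 -0.0788 0 0 0 -0.1783" --pt "0 0.3 -0.09 0 0 0 -0.2037" --pt "0 0.3375 -0.1013 0 0 0 -0.2292" --pt "0 0.375 -0.1125 0 0 0 -0.2546"

```text
clock: 5.9
tool_pos: [0.5782, -0.0179, 0.0787]
eef_rot: [0.608, 0.794, -0.001, -0.001]
contact_force: [0.8, -0.3, -1.1]
opening: 0.179
finger_force: 30.0
```

Emit:
send_path --pt "0 0 0 0 0 0 0" --pt "0 0 0 0 0 0 0" --pt "0 0 0 0 0 0 0"

```text
clock: 6.2
tool_pos: [0.5781, -0.021, 0.0793]
eef_rot: [0.61, 0.792, -0.001, -0.0]
contact_force: [-0.4, -0.6, -1.6]
opening: 0.177
finger_force: 30.0
```

```bash
python3 -c "
from h import *
go(B(36.5,-51,58),15.95)
for n in('top','scene'):
    im,d=snapshot(n); P=cloud(n,d);H,S,V,z=masks(im,P)
    m=(H>14)&(H<26)&(S>130)&(V>90)&(z>.07)&(z<.13); p=P[m]*1000; print(n,len(p),np.round(np.median(p,0),1))
    cv2.imwrite(f'pics/{n}2.png',im[:,:,::-1]); np.save(f'pics/{n}2.npy',d)
"
```

```text
shift [0.0215 0.0119 0.0093] turn [-0.0022  0.0008 -0.0196] q [-0.03  0.86 -0.03  1.83  0.05  0.46  0.17] t 6.2 F [-0.4 -0.6 -1.6]
top 169 [561.2  43.5  96.6]
scene 112 [562.5  39.3  96.9]
```

```bash
cat >> h.py <<'E'
def brass(n,im,d,zlo,zhi):  # lip top in board frame: median centre line, yaw, tilt along y
    P=cloud(n,d);H,S,V,z=masks(im,P); a=np.deg2rad(15.95)
    m=(H>14)&(H<26)&(S>130)&(V>90)&(z>zlo)&(z<zhi); p=(P[m]-[.5349,.0418,.012])@np.array([[np.cos(a),np.sin(a),0],[-np.sin(a),np.cos(a),0],[0,0,1]]).T*1000
    p=p[(np.abs(p-np.median(p,0))<[25,80,20]).all(1)]
    f=cv2.fitLine(p.astype(np.float32),cv2.DIST_HUBER,0,.01,.01).ravel(); f*=np.sign(f[1])
    print(n,len(p),'centre',np.round(np.median(p,0),1),'x',np.round(np.percentile(p[:,0],[2,98]),1),'y',np.round(np.percentile(p[:,1],[1,99]),1),'yaw err deg',np.round(-np.degrees(f[0]/f[1]),2),'slope deg',np.round(np.degrees(f[2]/f[1]),2))
E
python3 -c "
from h import *
for n in('top','scene'): brass(n,cv2.imread(f'pics/{n}2.png')[:,:,::-1].copy(),np.load(f'pics/{n}2.npy'),.085,.11)
a=np.deg2rad(15.95);s=get_state()['tool_pos'];d=s[:2]-[.5349,.0418];print('tcp board',d@[np.cos(a),np.sin(a)]*1e3,d@[-np.sin(a),np.cos(a)]*1e3)"
```

```text
top 154 centre [25.4 -6.7 84.7] x [17.7 33.3] y [-34.6  20.3] yaw err deg 0.75 slope deg 0.53
scene 100 centre [ 25.4 -11.3  85.3] x [17.1 33.9] y [-44.5  20.1] yaw err deg 0.79 slope deg -0.22
tcp board 24.468960048324757 -72.4663251548647
```

Converted, 0.04 m / 0.8 = 0.05, 0.027 m / 0.8 = 0.0338.

Emit:
send_path --pt "0 0.0175 0.0075 0.0063 0 0 0" --pt "0 0.0338 0.0144 0.0125 0 0 0" --pt "0 0.0338 0.0144 0.0313 0 0 0" --pt "0 0.0338 0.0144 0.0438 0 0 0" --pt "0 0.0338 0.0144 0.05 0 0 0" --pt "0 0.0338 0.0144 0.05 0 0 0" --pt "0 0.0338 0.0144 0.05 0 0 0"

```text
clock: 7.0
tool_pos: [0.5831, 0.0091, 0.04]
eef_rot: [0.609, 0.793, -0.0, 0.0]
contact_force: [-0.0, -0.8, -1.9]
opening: 0.178
finger_force: 30.0
```

```bash
python3 -c "
from h import *
go(B(36.5,-48,20.5),15.95)
for n in('top','scene'):
    im,d=snapshot(n); brass(n,im,d,.045,.07)
    cv2.imwrite(f'pics/{n}3.png',im[:,:,::-1])
cv2.imwrite('pics/top3c.png',cv2.resize(cv2.imread('pics/top3.png')[180:310,190:370],None,fx=4,fy=4))
"
```

```text
shift [-0.0034 -0.0008  0.0075] turn [-0.0003  0.0003 -0.0183] q [-0.08  0.93 -0.02  1.82  0.04  0.39  0.12] t 7.0 F [-0.  -0.8 -1.9]
top 106 centre [37.7 26.  45.4] x [30.7 44.4] y [ 3.6 48.1] yaw err deg 0.24 slope deg 0.39Traceback (most recent call last):
  File "<string>", line 5, in <module>
    im,d=snapshot(n); brass(n,im,d,.045,.07)
                      ~~~~~^^^^^^^^^^^^^^^^^
  File "h.py", line 23, in brass
    f=cv2.fitLine(p.astype(np.float32),cv2.DIST_HUBER,0,.01,.01).ravel(); f*=np.sign(f[1])
      ~~~~~~~~~~~^^^^^^^^^^^^^^^^^^^^^^^^^^^^^^^^^^^^^^^^^^^^^^^
cv2.error: OpenCV(4.12.0) /io/opencv/modules/imgproc/src/linefit.cpp:102: error: (-215:Assertion failed) count > 0 in function 'fitLine3D_wods'
```

The top camera puts the lip's centre at x 37.7 mm and the head at y about 48 mm on the board. The gap to the fence is about 3 mm and the rail is parallel within 0.3°. Now I lower it.

Converted, 0.0075 m / 0.8 = 0.0094, 0.006 m / 0.8 = 0.0075.

Emit:
send_path --pt "0 0 0 0.0038 0 0 0" --pt "0 0 0 0.0075 0 0 0" --pt "0 0 0 0.0094 0 0 0" --pt "0 0 0 0.0094 0 0 0" --pt "0 0 0 0.0094 0 0 0"

```text
clock: 7.6
tool_pos: [0.5831, 0.0098, 0.0326]
eef_rot: [0.609, 0.793, 0.0, -0.0]
contact_force: [0.5, 0.2, -2.2]
opening: 0.181
finger_force: 30.0
```

```bash
python3 -c "
from h import *
im,d=snapshot('top'); brass('top',im,d,.04,.065)
cv2.imwrite('pics/top3c.png',cv2.resize(im[180:310,190:370,::-1],None,fx=4,fy=4))
"
```

```text
top 106 centre [37.5 27.2 37.8] x [30.7 44.7] y [  4.5 110.3] yaw err deg 3.89 slope deg -2.34
```

View pics/top3c.png

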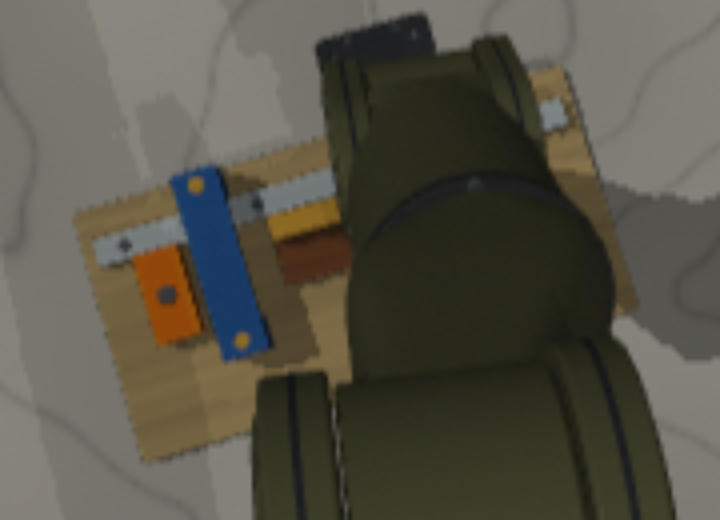

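The crop shows the rail lying parallel to the fence with its head at crop (275,250), just before the bridge at (220,265), and the lip on the fence side. Now I slide it.

Converted, 0.054 m / 0.8 = 0.0675, -0.001 m / 0.8 = -0.0013.

Emit:
send_path --pt "0 0.01 0 0 0 0 0" --pt "0 0.02 -0.0003 0 0 0 0" --pt "0 0.03 -0.0005 0 0 0 0" --pt "0 0.04 -0.0008 0 0 0 0" --pt "0 0.05 -0.001 0 0 0 0" --pt "0 0.0575 -0.0011 0 0 0 0" --pt "0 0.065 -0.0013 0 0 0 0" --pt "0 0.0675 -0.0013 0 0 0 0" --pt "0 0.0675 -0.0013 0 0 0 0" --pt "0 0.0675 -0.0013 0 0 0 0"

```text
clock: 8.65
tool_pos: [0.5684, 0.0613, 0.0327]
eef_rot: [0.609, 0.793, -0.0, 0.0]
contact_force: [0.8, 0.3, -1.6]
opening: 0.181
finger_force: 30.0
```

```bash
python3 -c "
from h import *
go(B(36.5,17,20.5),15.95)
for n in('top','scene'):
    im,d=snapshot(n); cv2.imwrite(f'pics/{n}4.png',im[:,:,::-1]); brass(n,im,d,.044,.057)
"
```

```text
shift [ 0.0075 -0.0011  0.0002] turn [ 0.0001  0.0004 -0.0179] q [-0.18  0.93 -0.01  1.86  0.01  0.35  0.06] t 8.65 F [ 0.8  0.3 -1.6]
top 2 centre [ 20.9 108.6  36.2] x [ 5.1 36.7] y [102.2 115.1] yaw err deg 142.93 slope deg -32.85
scene 102 centre [-328.7 -639.1   40.7] x [-349.2 -308.8] y [-663.4 -596.6] yaw err deg -31.39 slope deg 1.34
```

Converted, 0.006 m / 0.8 = 0.0075, 0.005 m / 0.8 = 0.0063.

Emit:
send_path --pt "0 0.0025 0 0 0 0 0" --pt "0 0.005 0 0 0 0 0" --pt "0 0.0063 0 0 0 0 0" --pt "0 0.0075 0 0 0 0 0" --pt "0 0.0075 0 0 0 0 0" --pt "0 0.0075 0 0 0 0 0"

```text
clock: 9.35
tool_pos: [0.5669, 0.0672, 0.0328]
eef_rot: [0.609, 0.793, -0.0, 0.0]
contact_force: [0.9, -1.3, -2.1]
opening: 0.177
finger_force: 30.0
```

Emit:
send_path --pt "0 0.0013 0 0.0004 0 0 0" --pt "0 0.0019 0 0.0004 0 0 0" --pt "0 0.0019 0 0.0004 0 0 0"

```text
clock: 9.65
tool_pos: [0.567, 0.0674, 0.0327]
eef_rot: [0.609, 0.793, -0.0, 0.001]
contact_force: [1.9, -4.8, 0.7]
opening: 0.184
finger_force: 30.0
```

The rail touches the stop with about 5 N. Now I let go and go up.

Converted, -0.07 m / 0.8 = -0.0875, -0.05 m / 0.8 = -0.0625.

Emit:
send_path --pt "0.45 0 0 0 0 0 0" --pt "0.45 0 0 0 0 0 0" --pt "0.45 0 0 0 0 0 0" --pt "0.45 0 0 0 0 0 0" --pt "0.45 0 0 -0.025 0 0 0" --pt "0.45 0 0 -0.0625 0 0 0" --pt "0.45 0 0 -0.0875 0 0 0" --pt "0.45 0 0 -0.0875 0 0 0"

```text
clock: 10.45
tool_pos: [0.5681, 0.0695, 0.1049]
eef_rot: [0.609, 0.793, 0.002, 0.002]
contact_force: [0.6, 0.5, -0.7]
opening: 0.451
finger_force: 0.0
```

```bash
python3 -c "
from h import *
go(B(0,25,90),15.95)
for n in('top','scene'):
    im,d=snapshot(n); cv2.imwrite(f'pics/{n}5.png',im[:,:,::-1]); np.save(f'pics/{n}5.npy',d)
im=cv2.imread('pics/scene5.png'); cv2.imwrite('pics/s5c.png',cv2.resize(im[150:250,220:370],None,fx=5,fy=5))
"
```

```text
shift [ 0.0068 -0.0396  0.0027] turn [ 0.0051  0.0001 -0.0173] q [-0.2   0.81 -0.    1.85  0.01  0.48  0.05] t 10.45 F [ 0.6  0.5 -0.7]
```

View pics/s5c.png

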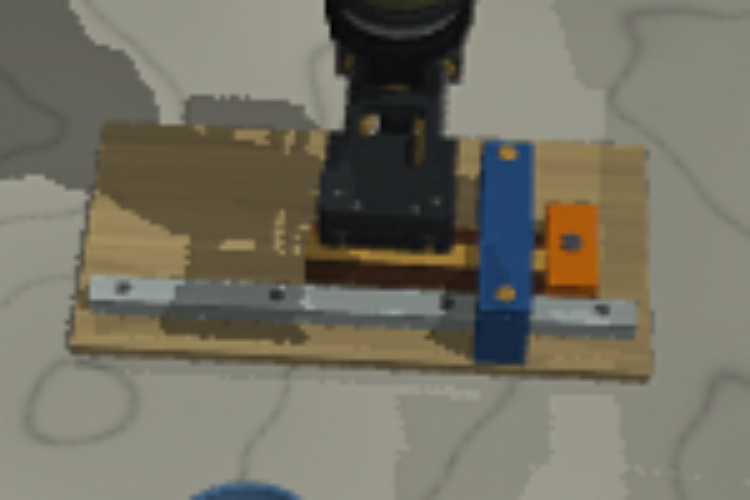

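The crop shows the rail lying along the fence with its head under the bridge and up to the orange stop at crop (545,270), and the gripper clear above it. Next I close the fingers and turn 90° so the closed tips fit the 30 mm ledge.

Converted, -0.036 m / 0.8 = -0.045, -0.03 m / 0.8 = -0.0375, -1.5 rad / 3.1416 = -0.4775.

Emit:
send_path --pt "0 0.0013 -0.01 0 0 0 -0.0477" --pt "0 0.0025 -0.02 0 0 0 -0.0955" --pt "0 0.0038 -0.03 0 0 0 -0.1432" --pt "0 0.005 -0.0375 0 0 0 -0.191" --pt "0 0.005 -0.045 0 0 0 -0.2387" --pt "0 0.005 -0.045 0 0 0 -0.2865" --pt "0 0.005 -0.045 0 0 0 -0.3342" --pt "0 0.005 -0.045 0 0 0 -0.382" --pt "0 0.005 -0.045 0 0 0 -0.4297" --pt "0 0.005 -0.045 0 0 0 -0.4775" --force 20

```text
clock: 11.55
tool_pos: [0.5295, 0.0636, 0.1011]
eef_rot: [-0.098, 0.995, 0.0, -0.001]
contact_force: [-0.5, -0.9, -0.4]
opening: 0.005
finger_force: 0.0
```

Emit:
send_path --pt "0 0 0 0 0 0 -0.0255" --pt "0 0 0 0 0 0 -0.0255" --pt "0 0 0 0 0 0 -0.0255" --pt "0 0 0 0 0 0 -0.0255"

```text
clock: 11.95
tool_pos: [0.5301, 0.0636, 0.1019]
eef_rot: [-0.134, 0.991, 0.0, -0.0]
contact_force: [0.4, -0.0, 0.5]
opening: 0.008
finger_force: 0.0
```

```bash
python3 -c "
from h import *
go(B(14,34,50),105.95)
for n in('top','scene'):
    im,d=snapshot(n); cv2.imwrite(f'pics/{n}6.png',im[:,:,::-1]); brass(n,im,d,.043,.057)
im=cv2.imread('pics/scene6.png'); cv2.imwrite('pics/s6c.png',cv2.resize(im[130:250,210:370],None,fx=5,fy=5))
"
```

```text
  return _methods._mean(a, axis=axis, dtype=dtype,
  ret = um.true_divide(
Traceback (most recent call last):
  File "h.py", line 23, in brass
    f=cv2.fitLine(p.astype(np.float32),cv2.DIST_HUBER,0,.01,.01).ravel(); f*=np.sign(f[1])
      ~~~~~~~~~~~^^^^^^^^^^^^^^^^^^^^^^^^^^^^^^^^^^^^^^^^^^^^^^^
cv2.error: OpenCV(4.12.0) /io/opencv/modules/imgproc/src/linefit.cpp:102: error: (-215:Assertion failed) count > 0 in function 'fitLine3D_wods'
```

```bash
python3 - <<'E'
from h import *
a=np.deg2rad(15.95);M=np.array([[np.cos(a),np.sin(a),0],[-np.sin(a),np.cos(a),0],[0,0,1]])
for n in('scene','top'):
    im,d=snapshot(n); p=(cloud(n,d)-[.5349,.0418,.012])@M.T*1000; x,y,z=np.moveaxis(p,-1,0)
    m=(z>33)&(z<43)&(x>18)&(x<49)&(y>-50)&(y<68)&(im.max(2)-im.min(2)>25); q=p[m]
    print(n,len(q),np.round(np.percentile(q[:,0],[2,50,98]),1),np.round(np.percentile(q[:,1],[2,50,98]),1),np.median(q[:,2]), np.degrees(np.polyfit(q[:,1],q[:,0],1)[0]) if len(q)>9 else '')
    if n=='scene': cv2.imwrite('pics/s6c.png',cv2.resize(im[130:250,210:370,::-1],None,fx=5,fy=5))
E
```

```text
scene 165 [29.8 39.5 48.1] [-29.5  19.1  65.2] 37.91099809858689 1.2231741133361826Traceback (most recent call last):
  File "<stdin>", line 6, in <module>
    return _quantile_unchecked(
        a, q, axis, out, overwrite_input, method, keepdims, weights)
    return _ureduce(a,
                    func=_quantile_ureduce_func,
    ...<5 lines>...
                    overwrite_input=overwrite_input,
                    method=method)
    r = func(a, **kwargs)
    result = _quantile(arr,
                       quantiles=q,
    ...<2 lines>...
                       out=out,
                       weights=wgt)
    slices_having_nans = np.isnan(arr[-1, ...])
                                  ~~~^^^^^^^^^
IndexError: index -1 is out of bounds for axis 0 with size 0
```

View pics/s6c.png

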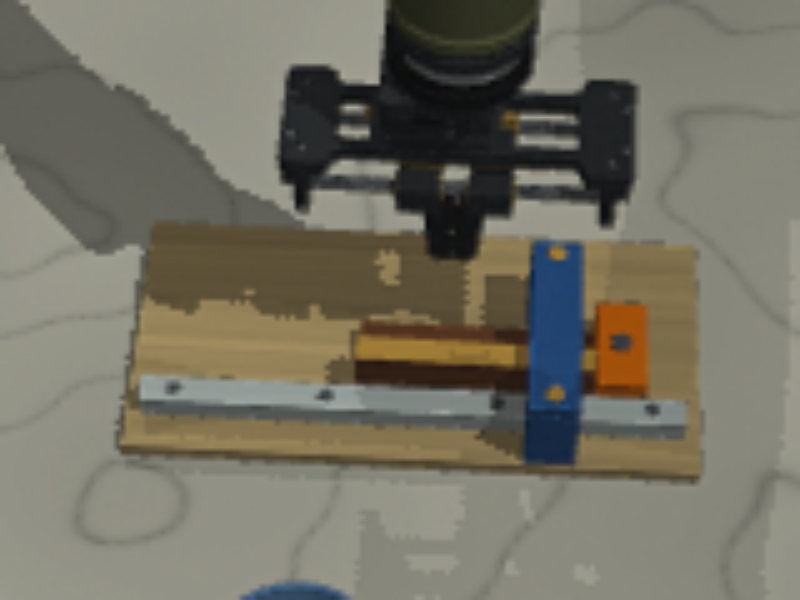

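The crop shows the rail's tail at crop (355,350), its head reaching the stop, a thin gap to the fence, and the closed fingers at (453,245) in front of the step. Now I lower the tips over the ledge.

Converted, 0.0725 m / 0.8 = 0.0906, -0.0125 m / 0.8 = -0.0156.

Emit:
send_path --pt "0 -0.0075 0.0075 0 0 0 0" --pt "0 -0.0156 0.0148 0.025 0 0 0" --pt "0 -0.0156 0.0148 0.05 0 0 0" --pt "0 -0.0156 0.0148 0.075 0 0 0" --pt "0 -0.0156 0.0148 0.0875 0 0 0" --pt "0 -0.0156 0.0148 0.0906 0 0 0" --pt "0 -0.0156 0.0148 0.0906 0 0 0" --pt "0 -0.0156 0.0148 0.0906 0 0 0"

```text
clock: 12.9
tool_pos: [0.54, 0.0785, 0.0306]
eef_rot: [-0.135, 0.991, 0.0, 0.001]
contact_force: [-0.1, 0.6, -0.3]
opening: 0.005
finger_force: 0.0
```

```bash
python3 -c "
from h import *
go(B(14,34,14),105.95)"
```

```text
shift [0.001  0.0001 0.0046] turn [ 0.0001  0.0014 -0.0083] q [-0.06  0.93 -0.29  1.93  0.68  0.37  0.97] t 12.9 F [-0.1  0.6 -0.3]
```

Converted, -0.006 m / 0.8 = -0.0075, -0.005 m / 0.8 = -0.0063.

Emit:
send_path --pt "0 -0.0025 0 0.0013 0 0 0" --pt "0 -0.005 0 0.0025 0 0 0" --pt "0 -0.0063 0 0.0038 0 0 0" --pt "0 -0.0075 0 0.0038 0 0 0" --pt "0 -0.0075 0 0.0038 0 0 0"

```text
clock: 13.4
tool_pos: [0.545, 0.0797, 0.0268]
eef_rot: [-0.135, 0.991, -0.0, -0.0]
contact_force: [-0.0, -0.6, 0.3]
opening: 0.003
finger_force: 0.4
```

Emit:
send_path --pt "0 -0.0013 0 0 0 0 0" --pt "0 -0.0025 0 0 0 0 0" --pt "0 -0.0038 0 0 0 0 0" --pt "0 -0.0038 0 0 0 0 0"

```text
clock: 13.8
tool_pos: [0.5465, 0.0801, 0.0267]
eef_rot: [-0.135, 0.991, -0.0, -0.001]
contact_force: [-4.9, -0.5, 3.5]
opening: 0.005
finger_force: 2.6
```

Converted, -0.002 m / 0.8 = -0.0025, -0.001 m / 0.8 = -0.0013.

Emit:
send_path --pt "0 -0.0013 0 0 0 0 0" --pt "0 -0.0025 0 0 0 0 0" --pt "0 -0.0025 0 0 0 0 0" --pt "0 -0.0025 0 0 0 0 0"

```text
clock: 14.2
tool_pos: [0.5465, 0.08, 0.0266]
eef_rot: [-0.135, 0.991, -0.001, -0.003]
contact_force: [-8.1, -2.4, 6.3]
opening: 0.004
finger_force: 4.5
```

Emit:
send_path --pt "0 -0.0013 0 0 0 0 0" --pt "0 -0.0025 0 0 0 0 0" --pt "0 -0.0025 0 0 0 0 0" --pt "0 -0.0025 0 0 0 0 0"

```text
clock: 14.6
tool_pos: [0.5466, 0.08, 0.0267]
eef_rot: [-0.135, 0.991, -0.002, -0.005]
contact_force: [-11.8, -2.5, 10.3]
opening: 0.004
finger_force: 7.0
```

```bash
python3 - <<'E'
from h import *
a=np.deg2rad(15.95);M=np.array([[np.cos(a),np.sin(a),0],[-np.sin(a),np.cos(a),0],[0,0,1]])
n='scene'
im,d=snapshot(n); p=(cloud(n,d)-[.5349,.0418,.012])@M.T*1000; x,y,z=np.moveaxis(p,-1,0)
m=(z>33)&(z<43)&(x>18)&(x<52)&(y>-50)&(y<68)&(im.max(2)-im.min(2)>25); q=p[m]
for lo,hi in((-30,0),(0,20),(20,66)):
    r=q[(q[:,1]>lo)&(q[:,1]<hi)]; print(len(r),np.round(np.percentile(r[:,0],[3,50,97]),1),np.median(r[:,2]).round(1),r[:,1].min().round(1))
f=p[(z>12)&(z<20)&(x>40)&(x<80)&(np.abs(y)<60)]; print('fence',np.percentile(f[:,0],[2,50,98]).round(1))
cv2.imwrite('pics/s7c.png',cv2.resize(im[150:240,250:370,::-1],None,fx=6.5,fy=6.5))
E
```

```text
50 [31.8 42.3 50.2] 38.4 -29.9
33 [36.  41.8 49. ] 37.6 1.5
80 [32.6 42.1 49.8] 38.1 21.7
fence [46.4 57.4 68.5]
```

View pics/s7c.png

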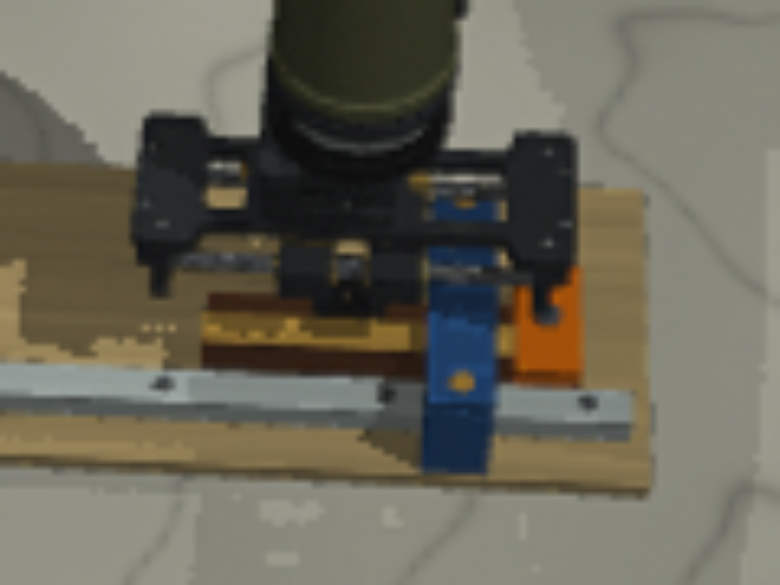

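The crop shows the rail flush with the fence, its head at the orange stop at crop (515,345) and the fingertips in the step at (350,300). The lip's x shifted 2.6 mm, so the gap has closed. Now I firm up the diagonal push.

Careful with the scale: shifts go in shares of 80 cm and turns go in shares of pi rad. That gives: 0.0015 m / 0.8 = 0.0019, -0.001 m / 0.8 = -0.0013.

Emit:
send_path --pt "0 -0.0006 0 0.0009 0 0 0" --pt "0 -0.0013 0 0.0019 0 0 0" --pt "0 -0.0013 0 0.0019 0 0 0" --pt "0 -0.0013 0 0.0019 0 0 0" --pt "0 -0.0013 0 0.0019 0 0 0"

```text
clock: 15.15
tool_pos: [0.5466, 0.08, 0.0265]
eef_rot: [-0.135, 0.991, -0.002, -0.005]
contact_force: [-16.8, -3.7, 25.4]
opening: 0.003
finger_force: 16.7
```

Emit:
send_path --pt "0 0 0 0 0 0 0" --pt "0 0 0 0 0 0 0" --pt "0 0 0 0 0 0 0" --pt "0 0 0 0 0 0 0" --pt "0 0 0 0 0 0 0"

```text
clock: 15.65
tool_pos: [0.5466, 0.0801, 0.0265]
eef_rot: [-0.135, 0.991, -0.002, -0.005]
contact_force: [-16.4, -3.1, 25.1]
opening: 0.003
finger_force: 16.7
```

Converted, -0.002 m / 0.8 = -0.0025, -0.001 m / 0.8 = -0.0013.

Emit:
send_path --pt "0 -0.0013 0 0 0 0 0" --pt "0 -0.0025 0 -0.0006 0 0 0" --pt "0 -0.0025 0 -0.0006 0 0 0" --pt "0 -0.0025 0 -0.0006 0 0 0" --pt "0 -0.0025 0 -0.0006 0 0 0" --pt "0 -0.0025 0 -0.0006 0 0 0"

```text
clock: 16.25
tool_pos: [0.5465, 0.08, 0.0265]
eef_rot: [-0.135, 0.991, -0.003, -0.007]
contact_force: [-18.9, -3.8, 25.4]
opening: 0.007
finger_force: 18.4
```

```bash
python3 - <<'E'
from h import *
a=np.deg2rad(15.95);M=np.array([[np.cos(a),np.sin(a),0],[-np.sin(a),np.cos(a),0],[0,0,1]])
im,d=snapshot('scene'); p=(cloud('scene',d)-[.5349,.0418,.012])@M.T*1000; x,y,z=np.moveaxis(p,-1,0)
q=p[(z>33)&(z<43)&(x>18)&(x<52)&(y>-50)&(y<68)&(im.max(2)-im.min(2)>25)]
for lo,hi in((-30,0),(20,66)):
    r=q[(q[:,1]>lo)&(q[:,1]<hi)]; print(len(r),np.median(r[:,0]).round(1),np.median(r[:,2]).round(1),r[:,1].min().round(1))
E
```

```text
49 41.2 38.7 -29.8
80 41.2 38.0 21.7
```

The push is steady at about 19 N sideways and 25 N down. The rail is flat, flush with the fence and at the stop, so I hand it in.

```bash
python3 -c "
from plant import *
print(finish_job())"
```

```text
the job is handed in; nothing more can be done
None
```

I handed the job in at about 16 s with the push still held: about 19 N against the fence and 25 N down on the board. By my last measurements the rail is flat, flush with the fence and its head is at the stop. I kept the arm clear of the mug, bowl and remote but did not re-measure them, and the hand-in returned no verdict.

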